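Change the microscope bench over to the standby supply

TASK

The bench is on its mains feed: put it on the standby feed with the changeover switch on the sloping console, pressing the handle in and turning it to off, leaving it sprung out there for a good second, then pressing and turning it on to standby until it springs out again; the switch is worn, so off and standby are not quite at their marks and must be felt for. Then press the start button (the flat one, not the mushroom stop button) right in and let it come back, to bring the bench on again. The console stands loose: do not shove it out of its place, and leave everything else where it is.

Things in the scene. Friction and masses are not known exactly. Their poses are not given: they have to be found in the camera images.
- console: Grey steel supply changeover console, about 4.5 kg, loose on rubber feet. Footprint 200 x 200 mm, origin at the centre of its underside, x towards its back, z up; its front (-x) roughly faces the robot. The front is 50 mm high; from there a flat panel slopes up at 25 degrees to 125 mm high at x = +60 mm, then the top is level to the back.
- handle_grip (a point): Grip point of the black bar handle of the changeover switch, on its turning axis, 34 mm out from the panel. z: square out of the panel (up, tilted 25 degrees to the front); x: along the bar to its pointer end (white line); y: across it. Bar 72 long (42 to the pointer end), 16 wide, from 12 to 46 mm out from the panel; under it a hub of 36 mm diameter. It turns and moves in with the handle.
- changeover (a joint): Turn of the handle, rad, clockwise positive seen from outside: -1.05 = mains (one dot; pointer left, seen from the robot), 0 = off (ring mark; pointer up the slope), 1.05 = standby (two dots, right). True off and standby lie up to 0.17 rad either side of the mark; within 0.04 of them it springs out when let go, and locks (0.05 play); elsewhere it stays in. Stops at -1.12, 1.32. Friction 0.05 N m.
- changeover_press (a joint): How far the handle is pressed in, m: 0 = out and locked, free to turn from 0.004, stop at 0.006; let go between positions it stays in at 0.004. A spring pushes it out with 5 N at 0 and 10 N at 0.006.
- console_corner (a point): Top rear left corner of the console, at (100, 100, 125) mm in the console's frame.
- start_top (a point): Centre of the top of the start button: a flat round black pusher of 29 mm diameter that stands 10 mm proud of its steel bezel, 67 mm above the bench, on a grey box 72 x 72 x 53 mm that is screwed to the bench. z up.
- start_button (a joint): Start button, m pressed: 0 = out, 0.005 = fully down; sprung, 2 N at 0, 6 N fully down; it springs back.
- stop_top (a point): Top of the stop button, not to be pressed: a domed black mushroom of 42 mm diameter, 81 mm above the bench, on a like grey box of its own.
- stop_button (a joint): Stop button, m pressed: 0 = out, 0.005 = fully down.
- slide_box: Bystander: wooden slide box 75 x 90 x 30 mm, origin at the centre of its underside.
- petri_dish: Bystander: covered petri dish, 94 mm diameter, 16 mm high, origin at the centre of its underside.
- resin_mount: Bystander: black resin specimen mount, 31 mm diameter, 18 mm high, origin at the centre of its underside.
- oil_bottle: Bystander: small amber bottle, 30 mm diameter, 65 mm high, origin at the centre of its underside.
- sample_jar: Bystander: clear jar with a lid, 64 mm diameter, 95 mm high, origin at the centre of its underside.
- lens_canister: Bystander: aluminium objective canister, 41 mm diameter, 58 mm high, origin at the centre of its underside.
- screwdriver: Bystander: screwdriver 160 mm long lying on the bench, along its own x.
Mind the look-alikes: they are no part of the job. What is shaped like the part that bears start_top but green or yellow is not meant.

How it is judged (in metres and radians):
On the way, in this order (a step that is already met when the one before it is completed fails the run):
1. the handle is in the off position, sprung out and locked there, for a full second (value of joint changeover between -0.25 and 0.25 rad and value of joint changeover_press below 0.002 m), for 1 s.
2. the handle is in the standby position, sprung out and locked there (value of joint changeover above 0.8 rad and value of joint changeover_press below 0.002 m), for 0.2 s.
3. the start button is pressed (value of joint start_button above 0.004 m), for 0.05 s.
At the end, for the whole second after the job is handed in: The handle stands in the standby position (turned past 0.8 rad), sprung out (less than 2 mm in), the start and stop buttons are out, and the console is at rest within 20 mm of its place, its rear corner within 30 mm (all of step 2 and value of joint each of start_button, stop_button below 0.001 m and linear speed of console below 0.01 m/s and distance of console from where it was at the start of the episode below 0.02 m and distance of console_corner from where it was at the start of the episode below 0.03 m); the robot touches nothing.
It fails at once if the stop button is pressed by more than 2 mm (value of joint stop_button above 0.002 m).
It fails at once if the console is shoved: moved by more than 20 mm, or its rear corner by more than 30 mm (distance of console from where it was at the start of the episode above 0.02 m or distance of console_corner from where it was at the start of the episode above 0.03 m).
It fails at once if a bystander is moved by more than 30 mm (distance of any of slide_box, petri_dish, resin_mount, oil_bottle, sample_jar, lens_canister, screwdriver from where it was at the start of the episode above 0.03 m).
It also fails if it takes over 72 s, if anything falls off the work surface, if the arm or the gripper's body presses on something with over 40 N, if the wrist force passes 120 N, or if a joint passes its speed limit or range.

ROBOT

A 7-joint arm with a two-finger parallel gripper is mounted at the origin on the work surface. World frame = base frame: x ahead of the robot, y to its left, z up, the work surface at z = 0. Lengths are in m, angles in degrees, forces in N, time in s.
With the tool pointing down it reaches from about 0.425 to 0.875 m from the base axis. Payload 4.7 kg.
Tool frame: the origin (TCP) lies at the very end of the fingers, on their centre line; the grasp point (between the pads) lies 19 mm behind it; z points along the fingers, y is the line along which they close (so a half turn about z gives the same grasp; the last joint's range is limited). The gripper opens to 87 mm and grips with 3 to 60 N. Pads are 19 mm wide; open, the fingers measure 117 mm over their backs; the gripper's body (75 mm by 190 mm) begins 51 mm behind the grasp point.
Start: joints at [74.49, 18.392, -4.016, 83.108, 1.295, 78.541, -3.26], TCP at [0.183, -0.624, 0.223] pointing down, gripper open.
Joint ranges: [-163.93, 163.93], [-17.29, 119.83], [-79.2, 71.16], [3.27, 140.29], [-89.18, 269.18], [5.43, 117.66], [-154.24, 154.24]. Speed limits (degrees/s): [147.25, 147.25, 180, 180, 180, 180, 180].

INTERFACE

Orientations are given as [roll, pitch, yaw] about the fixed x, y, z axes, in that order (R = Rz(yaw) Ry(pitch) Rx(roll)).
In Python, from cell import telemetry, cams, env gives the robot as it stands.
- The arm moves only by the tool arm_command, never from a script. Its argument "series" is text: rows parted by semicolons, each of 5 numbers parted by spaces: the shift along the tool's x, y, z in mm, then the turn about the tool's z in rad, then the closure in counts, from 0 (fully open) to 255 (shut). A call has 1 to 20 rows; each row shifts and turns the commanded pose from where the row before left it, along the tool's axes as they then stand; what a row does not reach is not made up. A row lasts 1/12 s, in which the tool goes at most 41.7 mm and 7.16 degrees, less where a joint would pass 70% of its speed; a pose out of reach is approached as far as the arm can. A call is refused whole if a number of a shift passes 41.7 or a number of a turn 0.125, either way. A call with a gripper value outside its range is refused whole. The fingers move at their own pace and stop on an object; "squeeze" is the grip in N (left out, the last holds). Time passes only in rows, so rows that do not move let the fingers close. It gives the time, the measured TCP pose, the force, the opening and the grip force at its end, in the units of the state.
- telemetry.get_obs(): the state, without advancing time (a new reading comes with each control period).
- cams.read_camera(name): name is "side" or "top" or "wrist"; returns the picture (400x640x3 uint8, blue, green, red); there is no depth.
- cams.calibration(name): a dict with "K" (3x3 intrinsics, pixels), "origin" and "rotation" of the camera in the world; the wrist camera has in their place "hand_eye" (4x4, takes a point from camera to tool coordinates, whose origin is the TCP and whose axes are the flange's). Camera axes: x right, y down, z forward; pixel columns grow to the right and rows downward; lengths in m; the calibration is good to about 2 mm. The wrist camera is an equidistant fisheye: a pixel r from the principal point sees the ray r / f radians off the axis. A picture is of the moment at which its call begins: read the wrist's pose just before it. calibration takes no time and is no camera call.
- env.sign_off(): hands the job in; it is judged then, once.
The state is a dict: "time_s": time; "qpos": joint angles; "joint_velocities": joint speeds; "effort": joint torques, N m; "tool_pos": TCP position; "tool_rot": TCP orientation; "force": force on the tool from outside, world axes, zero at the start; "wrist_torque": the same for the moment, N m; "grip_width": finger opening in m; "grasp_force": force on a finger pad.
Only numpy, scipy, OpenCV 4.12 (cv2) and the standard library are available. Lean on these libraries where they do the work, as an engineer would, in place of code of your own. Each camera call takes 0.05 s, during which the arm holds its last target. There are 200 camera calls.

## Working session

There is one attempt and no reset: what is moved stays moved. The work goes in short steps, Python scripts to look and compute and a tool call to move; the robot and the scene stay as the last step left them, time stands still between calls to the robot, and variables do not carry over. Pictures are saved under pics/ and viewed, at most 10 in all, crops included, and the job is handed in when it is done.

Besides the shell and the picture viewer there is one more tool, called after "Emit:" by a JSON object that holds its "name" and its "arguments", one argument or row to a line. arm_command: Moves the arm, as the interface text tells. Its arguments: {"type":"object","properties":{"series":{"type":"string"},"squeeze":{"type":"number"}},"required":["series"]}

```bash
ls; mkdir -p pics; python3 - <<'E'
from cell import telemetry,cams
import cv2,numpy as np
print(telemetry.get_obs())
for n in("top","side"):
    c=cams.calibration(n);print(n,{k:np.round(v,4).tolist() if not isinstance(v,str) else v for k,v in c.items()})
    cv2.imwrite(f"pics/{n}0.png",cams.read_camera(n))
print(cams.calibration("wrist"))
E
```

```text
pics
{'time_s': 0.0, 'qpos': array([74.49023136, 18.43767304, -4.0162058 , 83.17768032,  1.2961635 ,
       78.53921644, -3.26010972]), 'joint_velocities': array([ 0.01219874,  0.0039084 ,  0.03760898, -0.03566398,  0.04034066,
       -0.12274932,  0.02828121]), 'effort': array([-9.17123289e-04, -4.91293180e+01, -4.03952077e-01, -3.12526989e+01,
       -6.38301973e-02,  4.35031636e-02,  1.16165279e-04]), 'tool_pos': array([ 0.18241711, -0.62328801,  0.22145298]), 'tool_rot': array([-1.79890743e+02,  6.76392117e-03,  1.63203486e+01]), 'force': array([-0.53351929, -0.51628682,  0.20373023]), 'wrist_torque': array([-0.02921102,  0.03601343,  0.07999495]), 'grasp_force': 0.0, 'grip_width': 0.08715694926892616}
top {'K': [[441.8218, 0.0, 319.4411], [0.0, 441.8218, 197.3011], [0.0, 0.0, 1.0]], 'origin': [0.4679, 0.0282, 1.1389], 'rotation': [-177.2909, 2.2039, -90.4171]}
side {'K': [[515.7649, 0.0, 315.9996], [0.0, 515.7649, 193.8786], [0.0, 0.0, 1.0]], 'origin': [0.3343, 1.0334, 1.1302], 'rotation': [-135.2414, 0.8458, -170.0495]}
{'K': array([[309.70691629,   0.        , 321.01595803],
       [  0.        , 309.70691629, 205.79532494],
       [  0.        ,   0.        ,   1.        ]]), 'hand_eye': array([[-8.10573101e-04, -9.64430389e-01, -2.64335711e-01,
         7.26544386e-02],
       [ 9.99998485e-01, -3.74516731e-04, -1.70002212e-03,
         4.38773580e-04],
       [ 1.54055485e-03, -2.64336688e-01,  9.64429231e-01,
        -1.61737448e-01],
       [ 0.00000000e+00,  0.00000000e+00,  0.00000000e+00,
         1.00000000e+00]])}
```

View pics/top0.png

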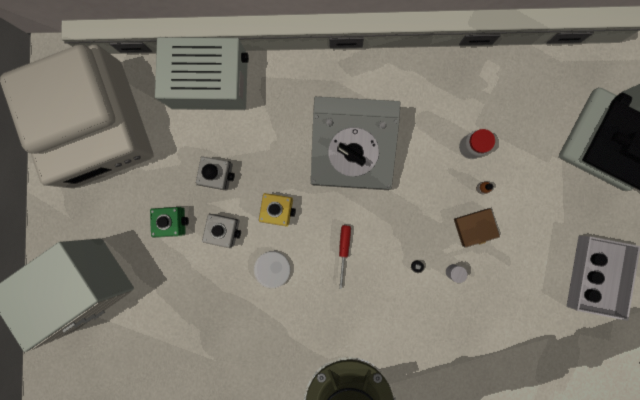

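View pics/side0.png

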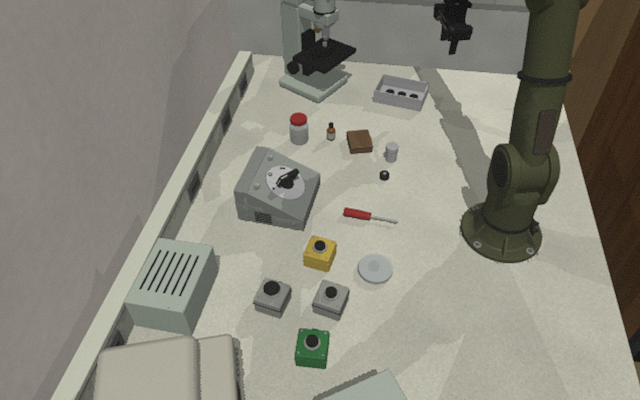

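The top view shows the console at about (355,145), with the handle near (352,153). There are two grey boxes: (211,172) with a large black mushroom, and (220,230) with a small button. A green box stands at (165,221) and a yellow one at (275,209). The grey one at (220,230) looks like start, so I'll confirm it in an enlarged crop.

```bash
cat > h.py <<'E'
from cell import telemetry,cams
import cv2,numpy as np
from scipy.spatial.transform import Rotation as R
def rot(e): return R.from_euler('xyz',e,degrees=True).as_matrix()
def cam(n):
    c=cams.calibration(n)
    return c['K'],np.array(c['origin']),(rot(c['rotation']) if np.size(c['rotation'])==3 else np.array(c['rotation']))
def ray(n,u,v):
    K,o,M=cam(n); d=M@np.linalg.inv(K)@[u,v,1.]; return o,d/np.linalg.norm(d)
def onz(n,u,v,z):
    o,d=ray(n,u,v); return o+d*(z-o[2])/d[2]
def tri(rays):
    A=np.zeros((3,3));b=np.zeros(3)
    for o,d in rays:
        P=np.eye(3)-np.outer(d,d);A+=P;b+=P@o
    p=np.linalg.solve(A,b); return p,[np.linalg.norm(np.cross(p-o,d)) for o,d in rays]
def proj(n,p):
    K,o,M=cam(n); q=K@(M.T@(np.array(p)-o)); return q[:2]/q[2]
def wproj(p,T):
    c=cams.calibration('wrist'); q=np.linalg.inv(T@c['hand_eye'])@np.r_[p,1]
    th=np.arctan2(np.hypot(q[0],q[1]),q[2]); return c['K'][:2,2]+c['K'][0,0]*th*q[:2]/np.hypot(q[0],q[1])
def wray(u,v,T):
    c=cams.calibration('wrist');K=c['K'];x=np.array([u-K[0,2],v-K[1,2]])/K[0,0];th=np.hypot(*x)
    d=np.r_[np.sin(th)*x/th,np.cos(th)] if th>0 else np.array([0,0,1.])
    H=T@c['hand_eye']; return H[:3,3],H[:3,:3]@d
def tool():
    s=telemetry.get_obs();T=np.eye(4);T[:3,:3]=rot(s['tool_rot']);T[:3,3]=s['tool_pos'];return T
E
python3 - <<'E'
from h import *
a=cv2.imread('pics/top0.png');b=cv2.imread('pics/side0.png')
A=cv2.resize(a[85:265,185:415],None,fx=2.2,fy=2.2,interpolation=cv2.INTER_CUBIC)
B=cv2.resize(b[140:320,225:355],None,fx=2.2,fy=2.2,interpolation=cv2.INTER_CUBIC)
cv2.imwrite('pics/crop1.png',np.hstack([A,B]))
# black blobs
for n,im,boxes in(('top',a,dict(start=(205,215,235,245),stop=(195,158,225,186),handle=(325,130,385,178))),('side',b,dict(start=(318,280,345,306),stop=(258,276,286,300),handle=(266,162,306,200)))):
    for k,(u0,v0,u1,v1) in boxes.items():
        m=(im[v0:v1,u0:u1].max(2)<45).astype(np.uint8)
        N,l,st,c=cv2.connectedComponentsWithStats(m);i=1+st[1:,4].argmax()
        print(n,k,st[i]+[u0,v0,0,0,0],(c[i]+[u0,v0]).round(1))
E
```

```text
top start [212 226  12  10  94] [217.4 230.4]
top stop [202 164  16  15 199] [209.5 171.3]
top handle [338 143  28  23 354] [353.3 152.9]
side start [326 287  10  11  66] [330.4 291.9]
side stop [264 282  15  13 102] [270.8 287.6]
side handle [278 170  20  18 162] [288.2 179.9]
```

View pics/crop1.png

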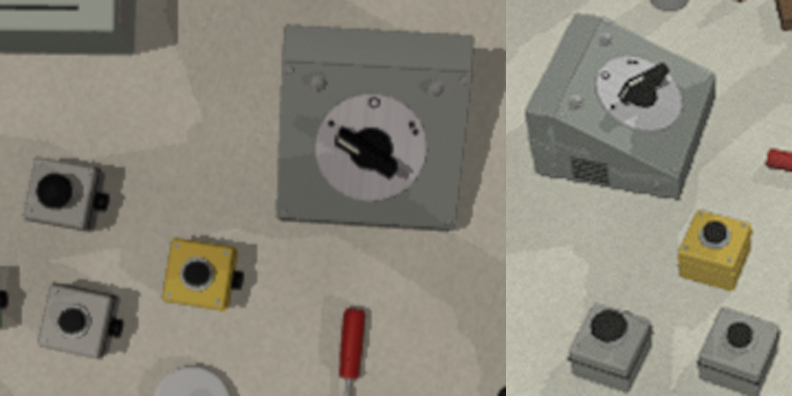

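Start is the grey box at (217,231), which carries a small flat black pusher in a bezel. The wide dome at (209,171) is the stop mushroom, and the yellow and green boxes are look-alikes. The handle pointer, with its white line, points left to mains. Next I'll get the coordinates.

```bash
python3 - <<'E'
from h import *
np.set_printoptions(precision=4,suppress=True)
for k,t,s,z in(('start',(217.4,230.4),(330.4,291.9),.067),('stop',(209.5,171.3),(270.8,287.6),.079)):
    print(k,onz('top',*t,z),onz('side',*s,z),tri([ray('top',*t),ray('side',*s)]))
f=lambda u,v:(185+u/2.2,85+v/2.2); g=lambda u,v:(225+(u-506)/2.2,140+v/2.2)
P=dict(rl=(286,26,.125),rr=(474,38,.125),cl=(281,61,.125),cr=(472,68,.125),fl=(278,218,.05),fr=(457,228,.05))
W={k:onz('top',*f(a,b),z) for k,(a,b,z) in P.items()}
for k in W: print(k,W[k])
local=dict(rl=(100,100,125),rr=(100,-100,125),fl=(-100,100,50),fr=(-100,-100,50),cl=(60,100,125),cr=(60,-100,125))
L=np.array([local[k] for k in W])/1000;Q=np.array([W[k] for k in W])
l=L[:,:2]-L[:,:2].mean(0);q=Q[:,:2]-Q[:,:2].mean(0)
yaw=np.arctan2((l[:,0]*q[:,1]-l[:,1]*q[:,0]).sum(),(l*q).sum())
c,s=np.cos(yaw),np.sin(yaw);M=np.array([[c,-s],[s,c]])
o=Q[:,:2].mean(0)-M@L[:,:2].mean(0)
print('console',o,np.degrees(yaw),'resid',np.linalg.norm(Q[:,:2]-o-L[:,:2]@M.T,axis=1))
# side check of rear corners
print('side rl pix g', [ (proj('side',np.r_[o+M@np.array(local[k])[:2]/1000,local[k][2]/1000])-[225,140])*2.2+[506,0] for k in('rl','rr','fl','fr')])
n=np.array([*(M@[-np.sin(np.radians(25.1)),0]),np.cos(np.radians(25.1))])
def plane(ca,px,h):
    p0=np.r_[o+M@[-.1,0],.05]+n*h;a,d=ray(ca,*px);return a+d*(n@(p0-a))/(n@d)
loc=lambda p:np.r_[M.T@(p[:2]-o),p[2]]
for nm,ca,px in(('dial','top',f(370,147)),('dial','side',g(638,91))):
    p=plane(ca,px,0.001);print(nm,ca,p,loc(p))
for ca,px in(('top',f(372,150)),('side',g(645,90)),):
    p=plane(ca,px,.046);print('bar top',ca,p,loc(p))
E
```

```text
start [0.4403 0.3192 0.067 ] [0.439  0.3241 0.067 ] (array([0.4398, 0.3206, 0.0617]), [np.float64(0.0003013000247972152), np.float64(0.00030130002479710307)])
stop [0.5842 0.3358 0.079 ] [0.5829 0.3435 0.079 ] (array([0.5849, 0.3382, 0.0709]), [np.float64(0.00010810697364089234), np.float64(0.00010810697364078094)])
rl [0.7502 0.0755 0.125 ]
rr [ 0.7339 -0.1217  0.125 ]
cl [0.7129 0.081  0.125 ]
cr [ 0.7022 -0.1191  0.125 ]
fl [0.5527 0.0895 0.05  ]
fr [ 0.5394 -0.1106  0.05  ]
console [ 0.6452 -0.0163] -3.6957632717776407 resid [0.0021 0.0048 0.0019 0.0036 0.0009 0.001 ]
side rl pix g [array([523.1318, 110.727 ]), array([573.2371,  11.0954]), array([678.5282, 176.8621]), array([714.6931,  72.6707])]
dial top [ 0.6258 -0.0131  0.0888] [-0.0196  0.0019  0.0888]
dial side [ 0.6261 -0.0172  0.089 ] [-0.0191 -0.0022  0.089 ]
bar top top [ 0.6159 -0.0134  0.1338] [-0.0295  0.001   0.1338]
bar top side [0.6066 0.0194 0.1285] [-0.0409  0.0331  0.1285]
```

Emit:
{"name": "arm_command", "arguments": {
  "series": "29 -23 -2 0 0;29 -23 -2 0 0;29 -23 -2 0 0;29 -23 -2 0 0;29 -23 -2 0 0;29 -23 -2 0 0;29 -23 -2 0 0;29 -23 -2 0 0;29 -23 -2 0 0;29 -23 -2 0 0;29 -23 -2 0 0;29 -23 -2 0 0;29 -23 -2 0 0;29 -23 -2 0 0;29 -23 -2 0 0;29 -23 -2 0 0;29 -23 -2 0 0;29 -23 -2 0 0;29 -23 -2 0 0;29 -23 -2 0 0"
}}

```text
time_s: 1.77
tool_pos: [0.6105, -0.0181, 0.2622]
tool_rot: [180.0, 0.0, 16.3]
force: [-0.6, -0.3, 0.8]
grip_width: 0.0872
grasp_force: 0.0
```

Emit:
{"name": "arm_command", "arguments": {
  "series": "0 0 0 -0.12 0;0 0 0 -0.12 0;0 0 0 -0.12 0;0 0 0 -0.12 0;0 0 0 -0.12 0;0 0 0 -0.12 0;0 0 0 -0.02 0;0 0 0 0 0"
}}

```text
time_s: 2.43
tool_pos: [0.6098, -0.0195, 0.262]
tool_rot: [-180.0, 0.0, 58.6]
force: [-0.6, 0.3, 0.8]
grip_width: 0.087
grasp_force: 0.0
```

```bash
python3 - <<'E'
from h import *
s=telemetry.get_obs();print(s['time_s'],s['qpos'].round(1),s['tool_pos'],s['tool_rot'])
T=tool();np.save('pics/T1.npy',T);cv2.imwrite('pics/w1.png',cams.read_camera('wrist'))
# expected points
o=np.array([.6452,-.0163]);y=np.radians(-3.7);M=np.array([[np.cos(y),-np.sin(y)],[np.sin(y),np.cos(y)]])
for l in((-.0344,0,.118),(-.02,0,.0875),(100e-3,.1,.125),(-.1,.1,.05)):
    print(l,wproj(np.r_[o+M@l[:2],l[2]],T).round(1))
E
```

```text
2.4333 [ 32.9  16.9 -41.6  84.5  11.2  82.8 -40.2] [ 0.60975748 -0.01951209  0.26203732] [-1.79952453e+02  1.98659309e-02  5.85961911e+01]
(-0.0344, 0, 0.118) [319.1 190. ]
(-0.02, 0, 0.0875) [330.8 178.2]
(0.1, 0.1, 0.125) [393.6  41.1]
(-0.1, 0.1, 0.05) [234.3 132.7]
```

View pics/w1.png

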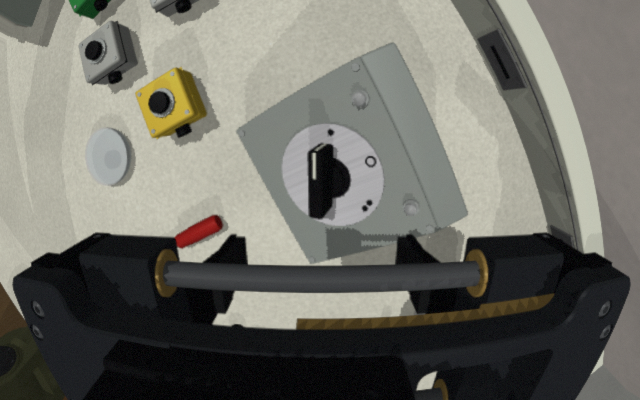

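The wrist view shows the dial centred near (333,176) and the bar running vertically from (322,145) to (320,217). The white line is at the top left (314,165), and start is the grey box at top centre-left. I'll fit the dial and bar numerically.

```bash
python3 - <<'E'
from h import *
np.set_printoptions(precision=4,suppress=True)
T=np.load('pics/T1.npy');im=cv2.imread('pics/w1.png')
o=np.array([.6452,-.0163]);y=np.radians(-3.7);M=np.array([[np.cos(y),-np.sin(y)],[np.sin(y),np.cos(y)]])
n=np.array([*(M@[-np.sin(np.radians(25.1)),0]),np.cos(np.radians(25.1))])
def pl(u,v,h):
    a,d=wray(u,v,T);p0=np.r_[o+M@[-.1,0],.05]+n*h;return a+d*(n@(p0-a))/(n@d)
loc=lambda p:np.r_[M.T@(p[:2]-o),p[2]]
g=cv2.cvtColor(im,cv2.COLOR_BGR2GRAY);sub=im[105:245,265:400]
hsv=cv2.cvtColor(im,cv2.COLOR_BGR2HSV)
print('dial px',im[140,350],'panel',im[110,300],im[220,290])
x=im.astype(int);m=((x[...,2]-x[...,1]>-2)&(g>110)).astype(np.uint8);m[:110]=0;m[240:]=0;m[:,:270]=0;m[:,395:]=0
N,l,st,c=cv2.connectedComponentsWithStats(m);i=1+st[1:,4].argmax();ys,xs=np.where(l==i)
h=cv2.convexHull(np.c_[xs,ys].astype(np.int32));e=cv2.fitEllipse(h);print(st[i],e)
p=pl(*e[0],.001);print('dial c',p,loc(p))
b=(g<38).astype(np.uint8);b[:130]=0;b[230:]=0;b[:,:290]=0;b[:,370:]=0
N,l,st,c=cv2.connectedComponentsWithStats(b);i=1+st[1:,4].argmax();print('bar',st[i],c[i])
for v in range(140,222,6):
    r=np.where(l[v]==i)[0]; print(v,(r.min(),r.max()) if len(r) else None,end=' ')
print()
for q in((321,147),(309,213),(331,213),(320,216)):
    p=pl(*q,.046);print(q,p,loc(p))
# predicted bar top corners if axis at dial centre
ex=np.array([M[0,0]*np.cos(np.radians(25.1)),M[1,0]*np.cos(np.radians(25.1)),np.sin(np.radians(25.1))])
ey=np.array([*M[:,1],0]);d=pl(*e[0],0.)
th=-1.05;bx=np.cos(th)*ex-np.sin(th)*ey;by=np.cross(n,bx)
for a,b_ in((.042,.008),(.042,-.008),(-.03,.008),(-.03,-.008)):print(wproj(d+.046*n+a*bx+b_*by,T).round(1))
print('grip',d+.034*n,'topaxis',d+.046*n)
E
```

```text
dial px [171 169 170] panel [125 131 126] [123 129 122]
[ 282  123  103  103 5592] ((332.795166015625, 174.07470703125), (95.62884521484375, 108.84370422363281), 134.91268920898438)
dial c [ 0.6296 -0.0117  0.0905] [-0.0158  0.0036  0.0905]
bar [ 309  145   41   73 1883] [326.0807 181.3139]
140 None 146 (np.int64(325), np.int64(331)) 152 (np.int64(309), np.int64(332)) 158 (np.int64(309), np.int64(333)) 164 (np.int64(309), np.int64(342)) 170 (np.int64(309), np.int64(347)) 176 (np.int64(309), np.int64(348)) 182 (np.int64(309), np.int64(348)) 188 (np.int64(309), np.int64(347)) 194 (np.int64(310), np.int64(342)) 200 (np.int64(310), np.int64(331)) 206 (np.int64(310), np.int64(330)) 212 (np.int64(310), np.int64(325)) 218 None 
(321, 147) [0.6363 0.0236 0.1423] [-0.0115  0.0392  0.1423]
(309, 213) [ 0.5902 -0.0283  0.1223] [-0.0541 -0.0155  0.1223]
(331, 213) [ 0.6105 -0.0373  0.1321] [-0.0332 -0.0232  0.1321]
(320, 216) [ 0.5988 -0.0357  0.1265] [-0.0451 -0.0224  0.1265]
[307.9 147.9]
[324.  149.6]
[309.5 215.9]
[324.1 218.8]
grip [ 0.6152 -0.0109  0.1202] topaxis [ 0.6101 -0.0106  0.1311]
```

Emit:
{"name": "arm_command", "arguments": {
  "series": "10 -1 20 0 0;0 0 30 0 0;0 0 30 0 0;0 0 25 0 0;0 0 20 0 0;0 0 12 0 0;0 0 9 0 0;0 0 0 0 0;0 0 0 0 0",
  "squeeze": 8
}}

```text
time_s: 3.23
tool_pos: [0.6148, -0.0102, 0.1171]
tool_rot: [180.0, -0.0, 58.7]
force: [-0.4, -0.2, 0.5]
grip_width: 0.0869
grasp_force: 0.0
```

Emit:
{"name": "arm_command", "arguments": {
  "series": "0 0 0 0 120;0 0 0 0 150;0 0 0 0 170;0 0 0 0 190;0 0 0 0 210;0 0 0 0 230;0 0 0 0 255;0 0 0 0 255;0 0 0 0 255",
  "squeeze": 8
}}

```text
time_s: 3.98
tool_pos: [0.6143, -0.0104, 0.1165]
tool_rot: [-180.0, 0.0, 58.7]
force: [0.4, -0.9, -0.5]
grip_width: 0.035
grasp_force: 0.0
```

Emit:
{"name": "arm_command", "arguments": {
  "series": "0 0 0 0 255;0 0 0 0 255;0 0 0 0 255;0 0 0 0 255;0 0 0 0 255;0 0 0 0 255"
}}

```text
time_s: 4.48
tool_pos: [0.6127, -0.0093, 0.1161]
tool_rot: [-179.8, 0.1, 58.8]
force: [-4.3, 0.7, 1.8]
grip_width: 0.0208
grasp_force: 7.6
```

Emit:
{"name": "arm_command", "arguments": {
  "series": "0 -1.5 0 0 255;0 0 0 0 255;0.4 0.8 1.8 0 255;0.4 0.8 1.8 0 255;0.4 0.8 1.8 0 255;0.4 0.6 1.8 0 255;0 0 0 0 255;0 0 0 0 255",
  "squeeze": 20
}}

```text
time_s: 5.15
tool_pos: [0.6152, -0.0093, 0.1108]
tool_rot: [-179.9, 0.1, 58.7]
force: [-10.0, 1.8, 13.0]
grip_width: 0.0197
grasp_force: 19.7
```

Emit:
{"name": "arm_command", "arguments": {
  "series": "0 0 0 0.05 255;0 0 0 0.05 255;0 0 0 0.05 255;0 0 0 0.05 255;0 0 0 0.05 255;0 0 0 0.05 255;0 0 0 0 255;0 0 0 0 255"
}}

```text
time_s: 5.82
tool_pos: [0.6159, -0.0098, 0.1112]
tool_rot: [180.0, 0.1, 41.5]
force: [-9.2, 0.6, 12.0]
grip_width: 0.0195
grasp_force: 19.9
```

```bash
python3 - <<'E'
from h import *
s=telemetry.get_obs();print(s['tool_pos'],s['tool_rot'],s['force'],s['wrist_torque'],s['grip_width'],s['time_s'])
im=cams.read_camera('wrist');cv2.imwrite('pics/w2.png',cv2.resize(im[60:330,180:480],None,fx=2,fy=2))
E
```

```text
[ 0.61589134 -0.00979292  0.11124405] [1.79981443e+02 9.57202588e-02 4.15272253e+01] [-9.15654965  0.57937902 12.02107102] [ 0.11745763  1.82047277 -0.00302518] 0.019503928506685194 5.8167
```

View pics/w2.png

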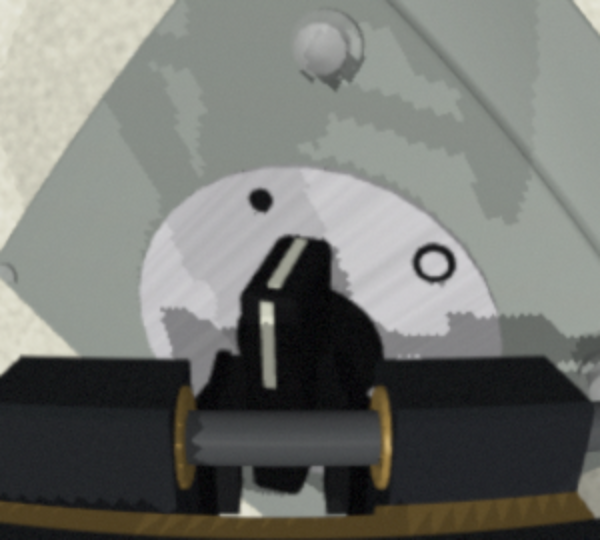

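The handle has turned with the tool. The mains dot now sits at (260,200) in the crop, left of the pointer at about -0.75 rad, with the off ring to its right at (434,263). I'll lighten the grip, back off along the axis, and turn towards off.

Emit:
{"name": "arm_command", "arguments": {
  "series": "0 0 0 0 255;0 0 0 0 255;-0.8 -0.8 -2.3 0 255;-0.7 -0.7 -2.2 0 255;0 0 0 0 255;0 0 0 0 255",
  "squeeze": 3
}}

```text
time_s: 6.37
tool_pos: [0.6146, -0.0098, 0.1136]
tool_rot: [180.0, -0.0, 41.5]
force: [0.5, 1.0, -2.0]
grip_width: 0.0206
grasp_force: 2.9
```

Emit:
{"name": "arm_command", "arguments": {
  "series": "0 0 0 0.07 255;0 0 0 0.07 255;0 0 0 0.07 255;0 0 0 0.07 255;0 0 0 0.07 255;0 0 0 0.07 255;0 0 0 0.07 255;0 0 0 0.05 255;0 0 0 0 255;0 0 0 0 255"
}}

```text
time_s: 7.2
tool_pos: [0.6136, -0.0103, 0.1135]
tool_rot: [180.0, 0.1, 10.7]
force: [-3.0, 1.3, 0.1]
grip_width: 0.0256
grasp_force: 3.8
```

```bash
cat > st.py <<'E'
from h import *
np.set_printoptions(precision=4,suppress=True)
s=telemetry.get_obs();print(s['time_s'],s['tool_pos'],s['tool_rot'],'F',s['force'].round(1),'M',s['wrist_torque'],s['grip_width'],s['grasp_force'])
n=np.array([-.423,.027,.906]);a=np.radians(s['tool_rot'][2]+3.7);print('Fn',s['force']@n,'theta',-np.arctan(np.tan(a)*.906))
E
python3 st.py
```

```text
7.2 [ 0.6136 -0.0103  0.1135] [179.9559   0.116   10.6681] F [-3.   1.3  0.1] M [-0.0672  0.8135  0.1333] 0.025633218670329236 3.763522426597774
Fn 1.3808436379925375 theta -0.2280467934222313
```

```bash
python3 - <<'E'
from h import *
im=cams.read_camera('wrist');cv2.imwrite('pics/w3.png',cv2.resize(im[60:330,180:480],None,fx=2,fy=2))
E
```

```text
(no output)
```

View pics/w3.png

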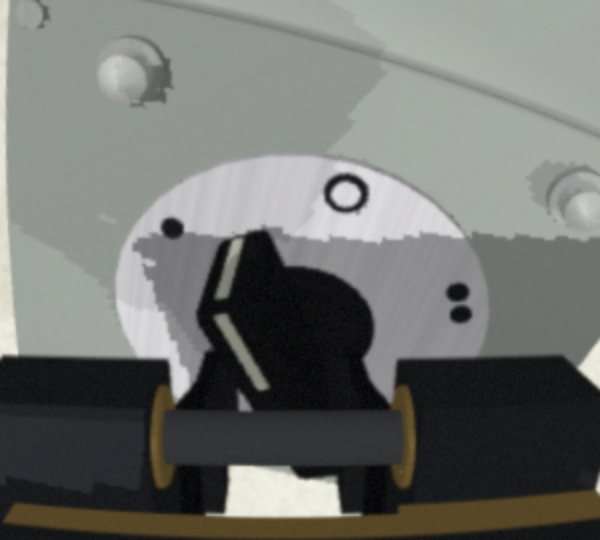

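The bar stayed behind at about -0.65 rad, so it doesn't turn when merely let in. It has to be held pressed to turn. I'll realign, regrip and press again.

Emit:
{"name": "arm_command", "arguments": {
  "series": "0 0 0 -0.1 255;0 0 0 -0.1 255;0 0 0 -0.1 255;0 0 0 -0.1 255;0 0 0 -0.06 255;0 0 0 0 255;0 0 0 0 255"
}}

```text
time_s: 7.83
tool_pos: [0.6154, -0.0099, 0.1142]
tool_rot: [179.9, -0.1, 36.8]
force: [1.1, 0.1, 0.1]
grip_width: 0.0204
grasp_force: 3.1
```

Emit:
{"name": "arm_command", "arguments": {
  "series": "0 0 0 0 255;0 0 0 0 255;0 0 0 0 255;0.6 0.6 1.8 0 255;0.6 0.6 1.8 0 255;0.6 0.6 1.8 0 255;0 0 0 0 255;0 0 0 0 255",
  "squeeze": 20
}}

```text
time_s: 8.5
tool_pos: [0.6168, -0.0096, 0.1117]
tool_rot: [179.9, 0.0, 37.0]
force: [-6.7, -0.6, 18.2]
grip_width: 0.0192
grasp_force: 20.6
```

```bash
python3 st.py
```

```text
8.5 [ 0.6168 -0.0096  0.1117] [179.9385   0.0485  36.9536] F [-6.7 -0.6 18.2] M [-0.1173  1.5438 -0.0956] 0.019166390866615608 20.59859368717298
Fn 19.299413901139392 theta -0.6611854653923174
```

Emit:
{"name": "arm_command", "arguments": {
  "series": "0 0 0 0.063 255;0 0 0 0.063 255;0 0 0 0.063 255;0 0 0 0.063 255;0 0 0 0.063 255;0 0 0 0.063 255;0 0 0 0.063 255;0 0 0 0.063 255;0 0 0 0.063 255;0 0 0 0 255;0 0 0 0 255"
}}

```text
time_s: 9.42
tool_pos: [0.6182, -0.0118, 0.1111]
tool_rot: [179.8, -0.2, 4.4]
force: [-2.6, -3.2, 12.2]
grip_width: 0.016
grasp_force: 19.9
```

```bash
python3 st.py
```

```text
9.4167 [ 0.6182 -0.0118  0.1111] [179.7977  -0.1731   4.3823] F [-2.6 -3.2 12.2] M [-0.7813  0.3231 -0.0692] 0.015994369361777245 19.923405015579192
Fn 12.087890886194234 theta -0.1279551951711645
```

Emit:
{"name": "arm_command", "arguments": {
  "series": "-0.9 -0.1 -1.8 0 255;-0.8 -0.1 -1.8 0 255;-0.8 -0.1 -1.8 0 255;0 0 0 0 255;0 0 0 0 255"
}}

```text
time_s: 9.83
tool_pos: [0.6162, -0.0118, 0.1141]
tool_rot: [179.9, -0.2, 4.4]
force: [6.2, -3.4, -1.2]
grip_width: 0.0164
grasp_force: 19.9
```

```bash
python3 st.py
```

```text
9.8333 [ 0.6162 -0.0118  0.1141] [179.8537  -0.2314   4.3926] F [ 6.2 -3.4 -1.2] M [-0.883  -1.2979 -0.0589] 0.016444256308448525 19.88488745981158
Fn -3.8006568667669516 theta -0.12811772945496763
```

Emit:
{"name": "arm_command", "arguments": {
  "series": "0.9 0.1 1.8 0 255;0.8 0.1 1.8 0 255;0.8 0.1 1.8 0 255;0 0 0 0 255;0 0 0 0.033 255;0 0 0 0.033 255;0 0 0 0 255;-0.9 0 -1.8 0 255;-0.8 0 -1.8 0 255;-0.8 0 -1.8 0 255;0 0 0 0 255;0 0 0 0 255"
}}

```text
time_s: 10.83
tool_pos: [0.616, -0.012, 0.1155]
tool_rot: [179.8, -0.2, 0.6]
force: [1.9, -3.2, 6.6]
grip_width: 0.0162
grasp_force: 20.0
```

```bash
python3 st.py
```

```text
10.8333 [ 0.616  -0.012   0.1155] [179.8392  -0.2163   0.6045] F [ 1.9 -3.2  6.6] M [-0.9428 -0.5327 -0.0619] 0.016189640565935866 19.99621957540512
Fn 5.082247311063601 theta -0.0680884191074106
```

The lift test gave +5 N with the handle following up, so it has sprung out near -0.07. I'll let go, lift, and make the half turn to get joint 7 range for the second turn.

Emit:
{"name": "arm_command", "arguments": {
  "series": "0 0 0 0 200;0 0 0 0 150;0 0 0 0 100;0 0 0 0 100;0 0 -15 0 60;0 0 -25 0 0;0 0 -25 0 0;0 0 -25 -0.1 0;0 0 -30 -0.125 0;0 0 -20 -0.125 0;0 0 0 -0.125 0;0 0 0 -0.125 0;0 0 0 -0.125 0;0 0 0 -0.125 0;0 0 0 -0.125 0;0 0 0 -0.125 0;0 0 0 -0.125 0;0 0 0 -0.125 0"
}}

```text
time_s: 12.33
tool_pos: [0.6137, -0.0091, 0.2531]
tool_rot: [-179.9, -0.0, 78.4]
force: [-0.0, -0.2, 0.5]
grip_width: 0.087
grasp_force: 0.0
```

Emit:
{"name": "arm_command", "arguments": {
  "series": "0 0 0 -0.125 0;0 0 0 -0.125 0;0 0 0 -0.125 0;0 0 0 -0.125 0;0 0 0 -0.125 0;0 0 0 -0.125 0;0 0 0 -0.125 0;0 0 0 -0.125 0;0 0 0 -0.125 0;0 0 0 -0.125 0;0 0 0 -0.125 0;0 0 0 -0.125 0;0 0 0 -0.125 0;0 0 0 -0.125 0;0 0 0 -0.037 0;0 0 0 0 0;0 0 0 0 0"
}}

```text
time_s: 13.75
tool_pos: [0.6139, -0.0095, 0.2533]
tool_rot: [180.0, -0.1, -179.6]
force: [-0.3, 0.7, 0.0]
grip_width: 0.087
grasp_force: 0.0
```

```bash
python3 st.py; python3 - <<'E'
from h import *
s=telemetry.get_obs();print(s['qpos'].round(1))
T=tool();np.save('pics/T4.npy',T);im=cams.read_camera('wrist');cv2.imwrite('pics/w4.png',im)
d=np.array([.6296,-.0117,.0905]);n=np.array([-.423,.027,.906])
ex=np.cross(np.array([-(-.0645),.998,0]),n);ex/=np.linalg.norm(ex);ey=np.cross(n,ex)
for h in(.046,.042):
  for th in(-.07,):
    bx=np.cos(th)*ex-np.sin(th)*ey;by=np.cross(n,bx)
    print(h,[wproj(d+h*n+a*bx+b*by,T).round(1).tolist() for a,b in((.042,.008),(.042,-.008),(-.03,.008),(-.03,-.008))])
print('dial',wproj(d,T))
E
```

```text
13.75 [ 0.6139 -0.0095  0.2533] [ 179.9612   -0.0751 -179.6293] F [-0.3  0.7  0. ] M [ 0.0827 -0.1193  0.0419] 0.08695115226852561 0.0
Fn 0.16361167422872278 theta -0.06438808588287973
[ 43.2  22.6 -58.5  84.4  19.2  83.8  75.1]
0.046 [[328.9, 240.9], [311.5, 241.0], [328.0, 165.7], [311.4, 165.6]]
0.042 [[328.6, 241.2], [311.5, 241.3], [327.8, 166.9], [311.3, 166.9]]
dial [318.71041376 204.70388015]
```

View pics/w4.png

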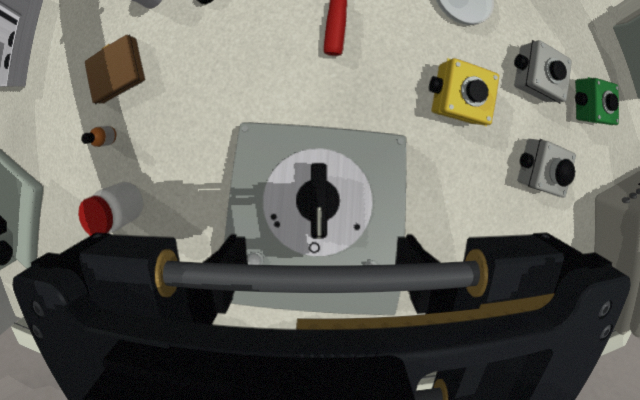

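The view shows the bar pointing up the slope at (318,163–238) towards the ring at (314,247). The console hasn't moved. The flat grey start button is at (557,70) and the stop mushroom at (563,172). I'll regrip and press; a travel of about 6 mm will show the handle had been out.

Emit:
{"name": "arm_command", "arguments": {
  "series": "-1 -2 25 0 0;0 0 30 0 0;0 0 30 0 60;0 0 25 0 120;0 0 16 0 120;0 0 10 0 120;0 0 0 0 180;0 0 0 0 220;0 0 0 0 255;0 0 0 0 255;0 0 0 0 255;0 0 0 0 255;0 0 0 0 255;0 0 0 0 255",
  "squeeze": 20
}}

```text
time_s: 14.97
tool_pos: [0.6155, -0.0121, 0.1181]
tool_rot: [-180.0, 0.0, -179.6]
force: [-0.8, -0.6, 2.0]
grip_width: 0.016
grasp_force: 19.9
```

```bash
python3 st.py
```

```text
14.9667 [ 0.6155 -0.0121  0.1181] [-179.9791    0.0255 -179.595 ] F [-0.8 -0.6  2. ] M [-0.1619 -0.1443  0.028 ] 0.015963145714006352 19.947484731674194
Fn 2.0792154397656706 theta -0.06493048067080366
```

Emit:
{"name": "arm_command", "arguments": {
  "series": "-0.7 0 1.4 0 255;-0.6 0 1.3 0 255;0 0 0 0 255;0 0 0 0 255"
}}

```text
time_s: 15.3
tool_pos: [0.6167, -0.0122, 0.1156]
tool_rot: [-180.0, 0.0, -179.6]
force: [-2.5, -1.0, 4.7]
grip_width: 0.0158
grasp_force: 20.0
```

Emit:
{"name": "arm_command", "arguments": {
  "series": "-0.9 0 1.9 0 255;-0.9 0 1.9 0 255;0 0 0 0 255;0 0 0 0 255"
}}

```text
time_s: 15.63
tool_pos: [0.6182, -0.0123, 0.1126]
tool_rot: [-179.9, -0.0, -179.6]
force: [-4.8, -1.4, 10.5]
grip_width: 0.0161
grasp_force: 20.1
```

```bash
python3 st.py
```

```text
15.6333 [ 0.6182 -0.0123  0.1126] [-179.9141   -0.0499 -179.5977] F [-4.8 -1.4 10.5] M [-0.3127  0.9455  0.0116] 0.016100362995984614 20.06327211856842
Fn 11.530753055295671 theta -0.06488854929356187
```

Travel was 6.1 mm at 5–11 N, so the handle had been out and locked at off. Now turning on to standby.

Emit:
{"name": "arm_command", "arguments": {
  "series": "-0.4 0 0.9 0.065 255;0 0 0 0.065 255;0 0 0 0.065 255;0 0 0 0.065 255;0 0 0 0.065 255;0 0 0 0.065 255;0 0 0 0.065 255;0 0 0 0.065 255;0 0 0 0.065 255;0 0 0 0.065 255;0 0 0 0.065 255;0 0 0 0.065 255;0 0 0 0.065 255;0 0 0 0.065 255;0 0 0 0.065 255;0 0 0 0.063 255;0 0 0 0 255;0 0 0 0 255"
}}

```text
time_s: 17.13
tool_pos: [0.6169, -0.0166, 0.1101]
tool_rot: [-179.6, 0.2, 120.8]
force: [-7.7, -6.6, 7.2]
grip_width: 0.0201
grasp_force: 21.8
```

```bash
python3 st.py
```

```text
17.1333 [ 0.6169 -0.0166  0.1101] [-179.5639    0.1719  120.7901] F [-7.7 -6.6  7.2] M [-1.445   1.2691  0.1663] 0.020118446083470885 21.811871614772826
Fn 9.635380485524033 theta 0.921998986572333
```

Emit:
{"name": "arm_command", "arguments": {
  "series": "0.5 -0.7 -1.8 0 255;0.5 -0.7 -1.8 0 255;0.4 -0.7 -1.8 0 255;0 0 0 0 255;0 0 0 0 255"
}}

```text
time_s: 17.55
tool_pos: [0.615, -0.0162, 0.1132]
tool_rot: [-179.7, 0.1, 120.8]
force: [0.4, -5.7, -6.4]
grip_width: 0.0202
grasp_force: 19.9
```

```bash
python3 st.py
```

```text
17.55 [ 0.615  -0.0162  0.1132] [-179.6986    0.1195  120.7983] F [ 0.4 -5.7 -6.4] M [-1.1768 -0.4165  0.1117] 0.020175364410673143 19.861541313584894
Fn -6.144681770948549 theta 0.9218512855260589
```

Emit:
{"name": "arm_command", "arguments": {
  "series": "-0.5 0.7 1.8 0 255;-0.5 0.7 1.8 0 255;-0.4 0.7 1.8 0 255;0 0 0 0 255;0 0 0 0.033 255;0 0 0 0.033 255;0 0 0 0 255;0.4 -0.7 -1.8 0 255;0.4 -0.7 -1.8 0 255;0.4 -0.7 -1.8 0 255;0 0 0 0 255;0 0 0 0 255"
}}

```text
time_s: 18.55
tool_pos: [0.6147, -0.0164, 0.1132]
tool_rot: [-179.6, 0.1, 117.0]
force: [-2.1, -6.1, -6.0]
grip_width: 0.0205
grasp_force: 19.8
```

```bash
python3 st.py
```

```text
18.55 [ 0.6147 -0.0164  0.1132] [-179.6473    0.1328  117.0103] F [-2.1 -6.1 -6. ] M [-1.2805 -0.1242  0.1452] 0.020476592286090268 19.8049252666533
Fn -4.69335357858371 theta 0.9904744984582158
```

Still latched at 0.99, so I'll go on by another 0.06.

Emit:
{"name": "arm_command", "arguments": {
  "series": "-0.4 0.7 1.8 0 255;-0.4 0.7 1.8 0 255;-0.4 0.7 1.8 0 255;0 0 0 0 255;0 0 0 0.03 255;0 0 0 0.03 255;0 0 0 0 255;0.4 -0.7 -1.8 0 255;0.4 -0.7 -1.8 0 255;0.4 -0.7 -1.8 0 255;0 0 0 0 255;0 0 0 0 255"
}}

```text
time_s: 19.55
tool_pos: [0.6143, -0.0166, 0.1134]
tool_rot: [-179.6, 0.2, 113.6]
force: [-3.4, -7.1, -4.2]
grip_width: 0.0203
grasp_force: 19.9
```

```bash
python3 st.py
```

```text
19.55 [ 0.6143 -0.0166  0.1134] [-179.5917    0.1621  113.5655] F [-3.4 -7.1 -4.2] M [-1.3958  0.2035  0.1341] 0.020254182418571402 19.92251695599407
Fn -2.587868752068019 theta 1.0535985348818118
```

Emit:
{"name": "arm_command", "arguments": {
  "series": "-0.4 0.8 2.0 0 255;-0.4 0.8 2.0 0 255;-0.3 0.8 2.0 0 255;0 0 0 0 255;0 0 0 0.03 255;0 0 0 0.03 255;0 0 0 0 255"
}}

```text
time_s: 20.13
tool_pos: [0.6159, -0.0171, 0.1097]
tool_rot: [-179.4, 0.3, 110.1]
force: [-11.8, -8.3, 11.1]
grip_width: 0.0203
grasp_force: 21.3
```

```bash
python3 st.py
```

```text
20.1333 [ 0.6159 -0.0171  0.1097] [-179.4331    0.2551  110.0502] F [-11.8  -8.3  11.1] M [-1.6895  2.1729  0.1847] 0.020305305695386976 21.30626423866488
Fn 14.876063872433985 theta 1.1186810389503885
```

Emit:
{"name": "arm_command", "arguments": {
  "series": "0.3 -0.8 -2.0 0 255;0.3 -0.8 -2.0 0 255;0.3 -0.8 -2.0 0 255;0 0 0 0 255;0 0 0 0 255"
}}

```text
time_s: 20.55
tool_pos: [0.6137, -0.0169, 0.1143]
tool_rot: [-179.5, 0.2, 110.1]
force: [-6.2, -7.4, 2.5]
grip_width: 0.0207
grasp_force: 20.6
```

```bash
python3 st.py
```

```text
20.55 [ 0.6137 -0.0169  0.1143] [-179.5016    0.2153  110.1305] F [-6.2 -7.4  2.5] M [-1.553   1.1174  0.1851] 0.020736588139339474 20.551760002272204
Fn 4.669619960165017 theta 1.1171872411149049
```

Fn is now +4.7 N and the handle followed 5 mm out, so it has sprung out at standby near 1.12. Let go, lift and look.

Emit:
{"name": "arm_command", "arguments": {
  "series": "0 0 0 0 200;0 0 0 0 150;0 0 0 0 100;0 0 0 0 100;0 0 -15 0 60;0 0 -25 0 0;0 0 -25 0 0;0 0 -25 0 0;0 0 -25 0 0;0 0 -20 0 0;0 0 0 0 0;0 0 0 0 0"
}}

```text
time_s: 21.55
tool_pos: [0.6175, -0.0108, 0.2519]
tool_rot: [179.8, 0.0, 110.3]
force: [0.1, 1.1, -0.4]
grip_width: 0.0836
grasp_force: 0.0
```

```bash
python3 st.py; python3 - <<'E'
from h import *
T=tool();np.save('pics/T5.npy',T);im=cams.read_camera('wrist');cv2.imwrite('pics/w5.png',im)
cv2.imwrite('pics/top5.png',cams.read_camera('top'))
d=np.array([.6296,-.0117,.0905]);n=np.array([-.423,.027,.906])
ex=np.cross(np.array([.0645,.998,0]),n);ex/=np.linalg.norm(ex);ey=np.cross(n,ex)
for h in(.046,.042):
  for th in(1.05,1.12,):
    bx=np.cos(th)*ex-np.sin(th)*ey;by=np.cross(n,bx)
    print(h,th,[wproj(d+h*n+a*bx+b*by,T).round(1).tolist() for a,b in((.042,.008),(.042,-.008),(-.03,.008),(-.03,-.008))])
print('dial',wproj(d,T),'start',wproj([.4400,.3205,.067],T),'stop',wproj([.584,.338,.081],T))
E
```

```text
21.55 [ 0.6175 -0.0108  0.2519] [179.8296   0.0363 110.3309] F [ 0.1  1.1 -0.4] M [-0.0067 -0.0732 -0.0273] 0.08364836182147141 0.0
Fn -0.40425813861527765 theta 1.1134604928434961
0.046 1.05 [[323.6, 242.1], [308.1, 241.9], [319.0, 164.9], [303.4, 166.4]]
0.046 1.12 [[320.7, 242.5], [305.3, 241.1], [321.1, 165.4], [305.4, 165.7]]
0.042 1.05 [[325.2, 241.3], [309.9, 241.1], [320.6, 165.1], [305.2, 166.6]]
0.042 1.12 [[322.3, 241.7], [307.1, 240.4], [322.7, 165.6], [307.2, 165.9]]
dial [330.53214469 195.556735  ] start [279.34182828 -96.52401318] stop [394.77648324 -81.47500382]
```

View pics/w5.png

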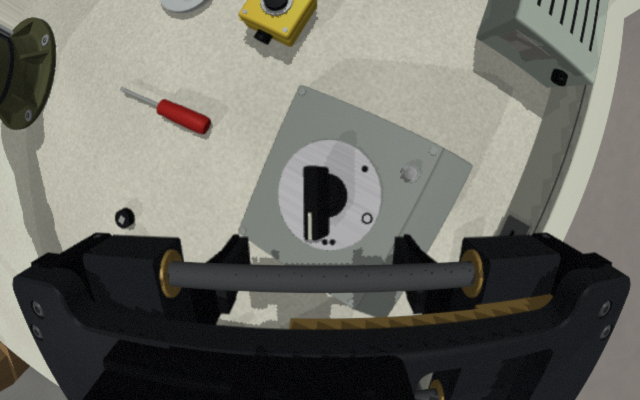

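The handle points to the two dots at (328,242), with its white line at (309,225). Its left edge at about 304–305 matches the sprung-out prediction of 305.4, against 307 if it were still in. Now over to the start button with the fingers shut.

Emit:
{"name": "arm_command", "arguments": {
  "series": "31 -4.3 0 0 60;31 -4.3 0 0 120;31 -4.3 0 0 180;31 -4.3 0 0 255;31 -4.3 0 0 255;31 -4.3 0 0 255;31 -4.3 0 0 255;31 -4.3 0 0 255;31 -4.3 0 0 255;31 -4.3 0 0 255;31 -4.3 0 0 255;31 -4.3 0 0 255;0 0 0 0 255;0 0 0 0 255"
}}

```text
time_s: 22.82
tool_pos: [0.437, 0.3211, 0.2497]
tool_rot: [-179.9, -0.0, 110.6]
force: [0.8, -0.3, 0.1]
grip_width: 0.0039
grasp_force: 0.0
```

```bash
python3 st.py; python3 - <<'E'
from h import *
T=tool();im=cams.read_camera('wrist')
p=np.array([.44,.3205,.067]);w=wproj(p,T);print('pred',w)
cv2.imwrite('pics/w6.png',im)
g=cv2.cvtColor(im,cv2.COLOR_BGR2GRAY);u,v=w.astype(int);r=35
b=(g[v-r:v+r,u-r:u+r]<45).astype(np.uint8);N,l,st,c=cv2.connectedComponentsWithStats(b)
for i in range(1,N):
    if st[i,4]>60:
        q=c[i]+[u-r,v-r];o,d=wray(*q,T);print(q,st[i],o+d*(.066-o[2])/d[2])
E
```

```text
22.8167 [0.437  0.3211 0.2497] [-179.8932   -0.0239  110.5841] F [ 0.8 -0.3  0.1] M [-0.0765 -0.1384  0.0137] 0.003922616491039613 0.0
Fn -0.2321113159912302 theta 1.1087532986576845
pred [323.2348703  188.44529411]
[322.86607143 186.89285714] [ 24  22  23  25 448] [0.43904974 0.32184723 0.066     ]
[303.44615385 209.92307692] [ 9 52 14 11 65] [0.42753751 0.28840396 0.066     ]
```

View pics/w6.png

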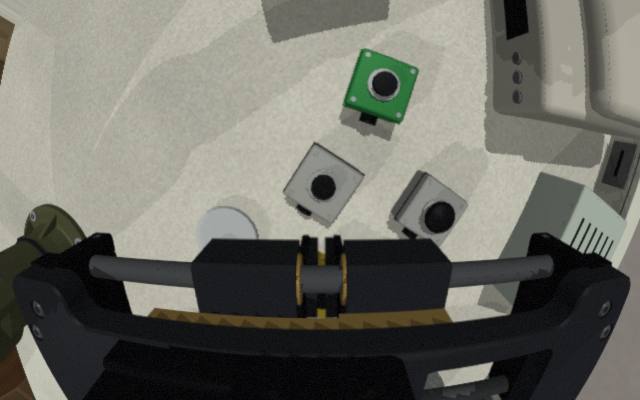

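The small flat button on the grey box, at (323,187), sits under the tool. The mushroom is off to the right at (440,216). Descending.

Emit:
{"name": "arm_command", "arguments": {
  "series": "0 2 30 0 255;0 0 30 0 255;0 0 30 0 255;0 0 30 0 255;0 0 30 0 255;0 0 15 0 255;0 0 7 0 255;0 0 0 0 255"
}}

```text
time_s: 23.53
tool_pos: [0.4407, 0.3177, 0.0766]
tool_rot: [-179.8, 0.0, 110.2]
force: [0.8, 0.2, 0.1]
grip_width: 0.0006
grasp_force: 0.0
```

Emit:
{"name": "arm_command", "arguments": {
  "series": "0 0 4 0 255;0 0 4 0 255;0 0 4 0 255;0 0 3 0 255;0 0 1 0 255;0 0 0 0 255"
}}

```text
time_s: 24.03
tool_pos: [0.4421, 0.3203, 0.0636]
tool_rot: [179.9, 0.0, 110.3]
force: [0.8, -0.3, 4.9]
grip_width: 0.0007
grasp_force: 2.4
```

Emit:
{"name": "arm_command", "arguments": {
  "series": "0 0 1.5 0 255;0 0 1.5 0 255;0 0 1 0 255;0 0 0 0 255;0 0 0 0 255"
}}

```text
time_s: 24.45
tool_pos: [0.4421, 0.3203, 0.0622]
tool_rot: [179.9, 0.1, 110.3]
force: [-5.1, -5.0, 23.6]
grip_width: 0.0006
grasp_force: 11.7
```

Fully down: 23.6 N against the stop, well over the 6 N spring. Letting it come back and lifting away.

Emit:
{"name": "arm_command", "arguments": {
  "series": "0 0 -4 0 255;0 0 -10 0 255;0 0 -25 0 255;0 0 -30 0 255;0 0 -30 0 255;0 0 -30 0 255;0 0 -20 0 255;0 0 0 0 255;0 0 0 0 255;0 0 0 0 255"
}}

```text
time_s: 25.28
tool_pos: [0.4404, 0.3195, 0.2069]
tool_rot: [-179.9, 0.0, 110.3]
force: [-0.0, 0.8, 0.0]
grip_width: 0.0002
grasp_force: 0.0
```

```bash
python3 - <<'E'
from h import *
a=cv2.imread('pics/top0.png');b=cams.read_camera('top')
A=cv2.resize(a[85:205,290:510],None,fx=3,fy=3);B=cv2.resize(b[85:205,290:510],None,fx=3,fy=3)
x=cv2.cvtColor(a[85:130,300:420],6).astype(np.float32);y=cv2.cvtColor(b[85:130,300:420],6).astype(np.float32)
print('console shift px',cv2.phaseCorrelate(x,y))
x=cv2.cvtColor(a[160:200,300:420],6).astype(np.float32);y=cv2.cvtColor(b[160:200,300:420],6).astype(np.float32)
print('front shift px',cv2.phaseCorrelate(x,y))
s=telemetry.get_obs();print(s['time_s'],s['tool_pos'],s['force'])
cv2.imwrite('pics/fin.png',B[:, :660])
E
```

```text
console shift px ((-0.007377078579416718, 0.4931365268750021), 1.004168393170392)
front shift px ((0.6655653934269807, -0.04306359084365852), 0.2888232345382373)
25.3333 [0.44022898 0.31931977 0.20646667] [-0.3079665   0.72658047  0.03758511]
```

View pics/fin.png

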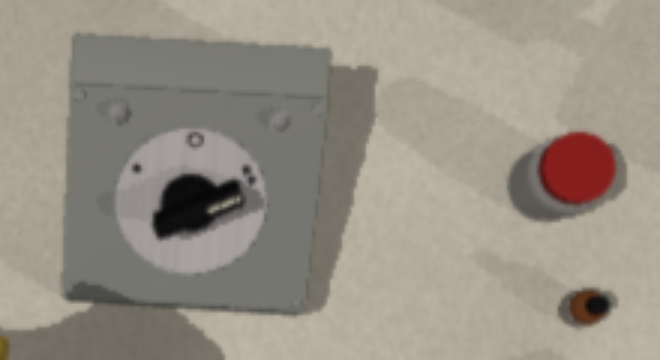

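The handle stands just past the two dots, with its pointer at (235,197) in the crop. The console has moved under 2 mm and the arm is clear. Handing in.

```bash
python3 -c "
from cell import env;print(env.sign_off())"
```

```text
the job is handed in; nothing more can be done
None
```

The job is handed in, with no verdict returned: the switch sprung out at off for over a second and then at standby, the start button was pressed fully and released, and the console moved less than about 2 mm.

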